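# Park the freshly dyed shoe at the drying mark

### The arm

A 6-joint arm with a two-finger parallel gripper is mounted at the origin on the work surface. World frame = base frame: x ahead of the robot, y to its left, z up, the work surface at z = 0. Lengths are in m, angles in rad, forces in N, time in s.
With the tool pointing down it reaches from about 0.275 to 0.725 m from the base axis. Payload 15.9 kg.
Tool frame: the origin (TCP) lies at the very end of the fingers, on their centre line; the grasp point (between the pads) lies 19 mm behind it; z points along the fingers, y is the line along which they close (so a half turn about z gives the same grasp; the last joint's range is limited). The gripper opens to 85 mm and grips with 20 to 120 N. Pads are 22 mm wide; open, the fingers measure 114 mm over their backs; the gripper's body (76 mm by 85 mm) begins 54 mm behind the grasp point. The pads swing forward as they close: fully open they stand 13 mm farther back than shut.
Start: joints at [1.238, 0.213, -0.034, 1.323, 0, 1.571], TCP at [0.163, 0.473, 0.231] pointing down, gripper open.
Joint ranges: [-2.98, 2.98], [-0.74, 1.72], [-1.14, 1.35], [-2.1, 2.04], [-1.57, 1.44], [-3.14, 3.14]. Speed limits (rad/s): [1.89, 1.89, 2.39, 2.57, 3.14, 3.14].

### API

Orientations are given as a unit quaternion [w, x, y, z].
In Python, from workcell import sensors, camera, get_calibration, job gives the robot as it stands. The module is installed in compiled form; this text tells all that it offers.
- The arm moves only by the tool drive_tool, never from a script. Its argument "increments" is a list of rows, each an object with "slide": the shift along the tool's x, y, z in m, a list of three; "delta_rot": the turn, a rotation vector about the tool's x, y, z in rad, a list of three; "jaw": the finger opening in m, from 0 to 0.0854. In form: [{"slide": [x, y, z], "delta_rot": [wx, wy, wz], "jaw": jaw}, ...]. A call has 1 to 5 rows; each row is the pose to reach, as a shift and turn from the pose commanded when the call began, along the tool's axes at that moment; what a row does not reach only later rows make up. A row lasts 1/8 s, in which the tool goes at most 62.5 mm and 10.7 degrees, less where a joint would pass 70% of its speed; a pose out of reach is approached as far as the arm can. A call with a gripper value outside its range is refused whole. The fingers move at their own pace and stop on an object; "force" is the grip in N (left out, the last holds). Time passes only in rows, so rows that repeat a pose let the fingers close. It gives the time, the measured TCP pose, the force, the opening and the grip force at its end, in the units of the state.
- sensors.read_state(): the state, without advancing time (a new reading comes with each control period).
- camera(name): name is "side" or "top" or "wrist"; returns the picture (480x640x3 uint8, red, green, blue); there is no depth.
- get_calibration(name): a dict with "vertical_fov" (degrees; the focal length in pixels is half the picture's height over the tangent of half this angle, whatever the lens; pixels are square), "cx", "cy" (the principal point, pixels), "k1" (the pictures are not rectified: a ray, as slopes to the right and down, at radius r is drawn at 1 + k1 r^2 times it, then the intrinsics apply), "T" (4x4, takes a point from camera to world coordinates); the wrist camera has in their place "hand_eye" (4x4, takes a point from camera to tool coordinates, whose origin is the TCP and whose axes are the flange's). Camera axes: x right, y down, z forward; pixel columns grow to the right and rows downward; lengths in m; the calibration is good to about 2 mm. A picture is of the moment at which its call begins: read the wrist's pose just before it. get_calibration takes no time and is no camera call.
- job.finish_job(): hands the job in; it is judged then, once.
The state is a dict: "t": time; "joints": joint angles; "dq": joint speeds; "effort": joint torques, N m; "tcp_pos": TCP position; "ee_rot": TCP orientation; "wrist_force": force on the tool from outside, world axes, zero at the start; "moment": the same for the moment, N m; "gripper_width": opening from 0.0 (shut) to 1.0 (fully open); "grip_force": force on a finger pad.
Only numpy, scipy, OpenCV 4.12 (cv2) and the standard library are available. Lean on these libraries where they do the work, as an engineer would, in place of code of your own. Each camera call takes 0.05 s, during which the arm holds its last target. There are 200 camera calls.

### The job

The heavy carriage with the freshly dyed shoe rolls almost without friction. Push it along its rails, gently and only on the rubber end faces of its sprung wooden buffer block (no gripping, and no touching the shoe, deck or wood), and brake it so that it comes to rest with its pointer opposite the marker's pointed tongue, without ever striking either end stop and without shifting the tin beside the track. Take your hand away and let it stand there still for a few seconds, all within about 20 seconds.

Things in the scene. Friction and masses are not known exactly. Their poses are not given: they have to be found in the camera images.
- track: Fixed track: two steel rails 800 mm long, 170 mm apart, along its y axis. Origin on the bench at its middle; +y is the way towards the marker, x across it, away from the robot, z up. Placed anew each time, turned by up to 0.12 rad. An end stop with rubber face stands at each end; the deck strikes it when the deck origin is at track y = +190 or -190 mm.
- deck: Carriage deck, 260 (x) by 300 (y) by 12 mm, top 57 mm above the bench, with a brown shoe on its far half (deck x 33 to 117, 122 mm high). Origin: centre of its underside. Runs only along track y; starts at rest at track y -165 to -95 mm. Moving mass nominally 4 kg (varies 25 percent), rolling drag 0.01 N + 0.08 N per m/s: it coasts far. Do not touch deck or shoe; keep under 0.2 m/s.
- buffer: Wooden block on the deck's near half (deck x = -75 mm, y = 0 at rest), 100 (x) by 126 (y) by 63 mm, top 125 mm above the bench. Origin: centre of its underside. Slides along y on the deck against a centring spring, 20 N/m, up to 40 mm each way, little damping: moved by d it drives the deck with 20 N/m x d; running on to a still hand, the carriage rebounds. Do not touch the wood.
- pad_rear: Black rubber pad on the rear (-y) end of the wooden block, 100 (x) by 12 (y) by 55 mm, top 117 mm above the bench; moves with the block. Origin at its centre; its flat outer face is 6 mm to -y of that, 75 mm from the block's centre. Push here, with less than 20 N, to drive the carriage to +y. Free room above the deck behind it.
- pad_front: The same pad on the front (+y) end of the wooden block; its outer face is 6 mm to +y of its origin. Push here towards -y, with less than 20 N, to brake. Free room above the deck before it. Two slim spring posts stand on the deck beside the block at deck x = -12 mm, y = +125 and -125 mm, 46 mm above its underside.
- pointer (a point): Tip of the small dark steel pointer on the carriage, on the deck's far edge at the middle of its length: deck x = +165 mm, deck y = 0, 53 mm above the bench.
- mark (a point): Tip of the pointed steel tongue of the marker, a fixed steel bracket 60 mm high beside the far rail; 57 mm above the bench, pointing at the carriage. Its y axis is parallel to the track's y. At the goal the pointer stands right across from this tip: no difference along track y. It lies at track y +45 to +115 mm.
- wax_tin: Low steel tin, 76 mm in diameter, 35 mm high, on the bench between robot and track; a bystander. Origin at the centre of its underside.

How it is judged:
By the outcome, as a careful person would: the job done as asked, in the order asked, and still so for the second after the job is handed in, with the robot touching nothing.
It also fails if it takes over 35 s, if anything falls off the work surface, if the arm or the gripper's body presses on something with over 40 N, if the wrist force passes 120 N, or if a joint passes its speed limit or range.

## Working session

There is one attempt and no reset: what is moved stays moved. The work goes in short steps, Python scripts to look and compute and a tool call to move; the robot and the scene stay as the last step left them, time stands still between calls to the robot, and variables do not carry over. Pictures are saved under pics/ and viewed, at most 10 in all, crops included, and the job is handed in when it is done.

Besides the shell and the picture viewer there is one more tool, called by a JSON object that holds its "method" and its "body", one argument or row to a line. drive_tool: Moves the arm, as the interface text tells. Its arguments: {"type":"object","properties":{"increments":{"type":"array","items":{"type":"object","properties":{"slide":{"type":"array","items":{"type":"number"}},"delta_rot":{"type":"array","items":{"type":"number"}},"jaw":{"type":"number"}}}},"force":{"type":"number"}},"required":["increments"]}

```bash
mkdir -p pics; cat > h.py <<'E'
import numpy as np,cv2
from workcell import sensors,camera,get_calibration,job
def grab(n,f):
    im=camera(n); cv2.imwrite('pics/'+f,im[:,:,::-1]); return im
def ray(n,uv):
    c=get_calibration(n); f=240/np.tan(np.radians(c['vertical_fov'])/2)
    d=(np.array(uv,float)-[c['cx'],c['cy']])/f
    s=d.copy()
    for _ in range(30): s=d/(1+c['k1']*(s@s))
    T=np.array(c['T']); return T[:3,3],T[:3,:3]@np.array([s[0],s[1],1])
def onz(n,uv,z):
    o,d=ray(n,uv); return o+d*(z-o[2])/d[2]
E
python3 - <<'E'
from h import *
s=sensors.read_state();print(s['t'],s['tcp_pos'],s['ee_rot'],s['joints'],s['wrist_force'])
for n in('top','side'):
    grab(n,n+'1.png'); c=get_calibration(n);print(n,c['vertical_fov'],c['cx'],c['cy'],c['k1'],np.round(c['T'],3).tolist())
E
```

```text
0.0 [0.1632441  0.47223351 0.23079487] [-5.66549708e-05  1.65621964e-01  9.86189140e-01 -5.85651031e-04] [ 1.23802259e+00  2.13400220e-01 -3.50572848e-02  1.32351271e+00
 -8.22440536e-05  1.57080000e+00] [ 0.12270227 -0.01885126  0.47999037]
top 47.59535373817115 317.3694395605979 232.01753711726965 -0.005442616068927122 [[0.016, -0.977, 0.213, 0.332], [-1.0, -0.015, 0.006, 0.061], [-0.003, -0.213, -0.977, 1.167], [0.0, 0.0, 0.0, 1.0]]
side 57.974871684012754 321.5052923328594 234.77553854861557 -0.07736923534392427 [[0.947, -0.204, 0.248, 0.353], [-0.321, -0.554, 0.768, -0.58], [-0.019, -0.807, -0.59, 0.576], [0.0, 0.0, 0.0, 1.0]]
```

View pics/top1.png

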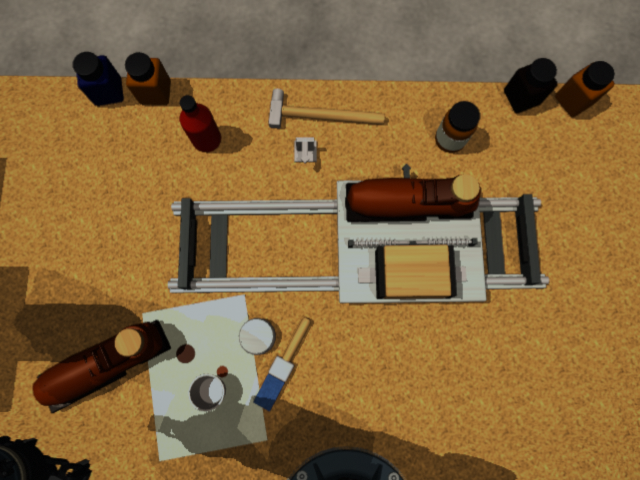

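View pics/side1.png

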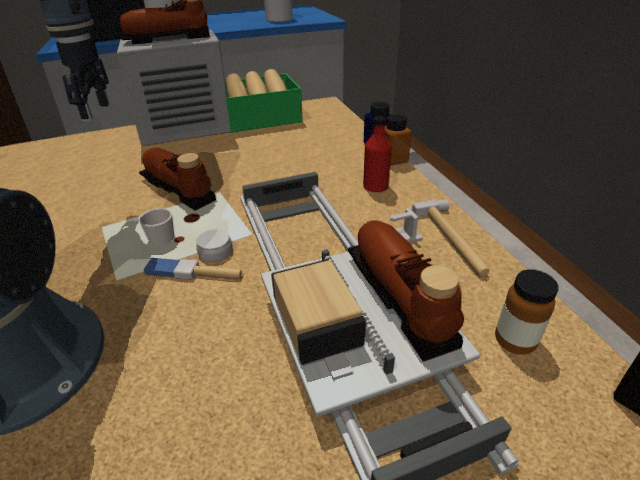

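The top view shows the track across the middle: deck centre about (411,240), pointer about (406,168), marker about (305,150), tin about (257,336). I'll zoom in on the marker and pointer.

```bash
python3 - <<'E'
import cv2,numpy as np
a=cv2.imread('pics/top1.png')[125:195,270:430]; b=cv2.imread('pics/side1.png')[185:265,370:480]
a=cv2.resize(a,None,fx=5,fy=5,interpolation=cv2.INTER_CUBIC);b=cv2.resize(b,(330,240),interpolation=cv2.INTER_CUBIC)
c=np.zeros((600,800,3),np.uint8);c[:350]=a;c[350:590,:330]=b
# pad/deck crop
d=cv2.imread('pics/top1.png')[170:310,330:492];c[350:590,380:380+278]=cv2.resize(d,(278,240));cv2.imwrite('pics/c1.png',np.clip(c*1.5,0,255).astype(np.uint8))
E
```

```text
(no output)
```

View pics/c1.png

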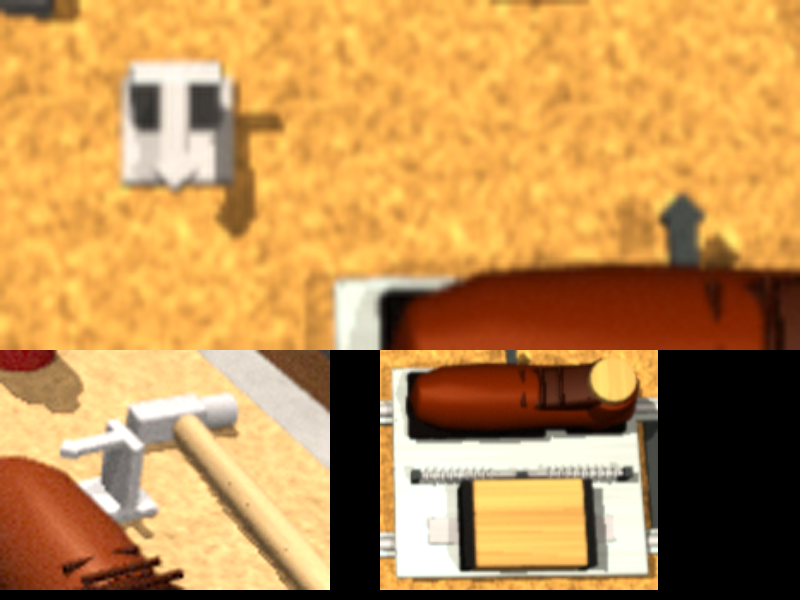

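The tongue tip sits at crop (177,188), which is pixel (305.4,162.6). The pointer tip is at crop (683,193), pixel (406.6,163.6).

```bash
python3 - <<'E'
from h import *
im=cv2.imread('pics/top1.png');hsv=cv2.cvtColor(im,cv2.COLOR_BGR2HSV)
grey=(hsv[...,1]<70)&(hsv[...,2]>90)
def line(cols,r0,r1):
    P=[]
    for c in cols:
        r=np.where(grey[r0:r1,c])[0]
        if len(r): P.append([c,r0+r.mean()])
    return np.array(P)
def fitdir(P,z):
    W=np.array([onz('top',p,z)[:2] for p in P]);
    k=np.polyfit(W[:,1],W[:,0],1); res=W[:,0]-np.polyval(k,W[:,1]); g=abs(res)<2*res.std()+1e-4
    return np.polyfit(W[g,1],W[g,0],1),res.std()
for nm,cols,r0,r1 in(('far',list(range(232,334)),195,220),('near',list(range(255,336)),272,298),('near2',list(range(490,516)),272,298)):
    P=line(cols,r0,r1);print(nm,len(P),fitdir(P,0.035))
P=line(list(range(255,336))+list(range(490,516)),272,298);print('nearall',fitdir(P,.035))
# deck near edge: last white row
P=[]
for c in range(345,484):
    r=np.where(grey[285:312,c])[0]
    if len(r):P.append([c,285+r.max()+.5])
print('decknear',fitdir(np.array(P),.055), P[0],P[-1])
ptr=onz('top',(406.6,163.6),.053);mk=onz('top',(305.4,162.6),.057)
print('ptr',ptr,'mark',mk)
for y in range(225,305,10):
    r=np.where(grey[y,330:500])[0]; print(y,330+r.min(),330+r.max())
# block wood top & pads
wood=cv2.inRange(hsv,(12,70,120),(28,255,255));wood[:240]=0;wood[302:]=0;wood[:,:370]=0;wood[:,458:]=0
wood=cv2.morphologyEx(wood,cv2.MORPH_OPEN,np.ones((5,5)))
c=max(cv2.findContours(wood,0,2)[0],key=cv2.contourArea);R=cv2.minAreaRect(c);print('wood',R);
for p in cv2.boxPoints(R):print(np.round(onz('top',p,.125),4))
print('tin',onz('top',(257,336),.035))
E
```

```text
far 102 (array([-0.03022403,  0.63813685]), np.float64(0.00043437649773394964))
near 81 (array([-0.02452503,  0.4705068 ]), np.float64(0.0003398221547842709))
near2 26 (array([-0.03362727,  0.46947609]), np.float64(0.0003013803630228878))
nearall (array([-0.02872367,  0.47098595]), np.float64(0.0003697817227351885))
decknear (array([-0.02945852,  0.42835999]), np.float64(0.0005953289888401321)) [345, np.float64(302.5)] [483, np.float64(300.5)]
ptr [ 0.72859843 -0.1218733   0.053     ] mark [0.72608996 0.09606938 0.057     ]
225 338 480
235 338 481
245 338 481
255 338 482
265 339 483
275 339 499
285 330 499
295 339 485
wood ((417.5, 270.0), (50.0, 65.0), 90.0)
[ 0.5352 -0.0648  0.125 ]
[ 0.5372 -0.1915  0.125 ]
[ 0.4398 -0.1881  0.125 ]
[ 0.4378 -0.0639  0.125 ]
tin [0.3590275  0.18794995 0.035     ]
```

{"method": "drive_tool", "body": {
  "increments": [
    {"slide": [-0.041,-0.0437,0],"delta_rot": [0,0,-0.18],"jaw": 0},
    {"slide": [-0.082,-0.0874,0],"delta_rot": [0,0,-0.363],"jaw": 0},
    {"slide": [-0.123,-0.131,0],"delta_rot": [0,0,-0.363],"jaw": 0},
    {"slide": [-0.164,-0.1748,0],"delta_rot": [0,0,-0.363],"jaw": 0},
    {"slide": [-0.205,-0.2185,0],"delta_rot": [0,0,-0.363],"jaw": 0}
  ]
}}

```text
t: 0.72
tcp_pos: [0.2859, 0.1973, 0.2313]
ee_rot: [0.0, -0.015, 1.0, 0.0]
wrist_force: [0.6, -0.5, -0.2]
gripper_width: 0.002
grip_force: 0.0
```

{"method": "drive_tool", "body": {
  "increments": [
    {"slide": [-0.023,-0.0555,0],"jaw": 0},
    {"slide": [-0.046,-0.111,0],"jaw": 0},
    {"slide": [-0.069,-0.1665,0],"jaw": 0},
    {"slide": [-0.092,-0.222,0],"jaw": 0},
    {"slide": [-0.115,-0.2775,0],"jaw": 0}
  ]
}}

```text
invalid input at $.increments[0]: expected keys slide, delta_rot, jaw
```

{"method": "drive_tool", "body": {
  "increments": [
    {"slide": [-0.023,-0.0555,0],"jaw": 0},
    {"slide": [-0.046,-0.111,0.01],"jaw": 0},
    {"slide": [-0.0685,-0.166,0.03],"jaw": 0},
    {"slide": [-0.0685,-0.166,0.09],"jaw": 0},
    {"slide": [-0.0685,-0.166,0.14],"jaw": 0}
  ]
}}

```text
invalid input at $.increments[0]: expected keys slide, delta_rot, jaw
```

{"method": "drive_tool", "body": {
  "increments": [
    {"slide": [-0.023,-0.0555,0],"delta_rot": [0,0,0],"jaw": 0},
    {"slide": [-0.046,-0.111,0],"delta_rot": [0,0,0],"jaw": 0},
    {"slide": [-0.069,-0.1665,0],"delta_rot": [0,0,0],"jaw": 0},
    {"slide": [-0.092,-0.222,0],"delta_rot": [0,0,0],"jaw": 0},
    {"slide": [-0.115,-0.2775,0],"delta_rot": [0,0,0],"jaw": 0}
  ]
}}

```text
t: 1.35
tcp_pos: [0.4089, -0.0759, 0.2313]
ee_rot: [0.0, -0.015, 1.0, 0.0]
wrist_force: [1.2, 1.0, 0.1]
gripper_width: 0.0
grip_force: 0.0
```

{"method": "drive_tool", "body": {
  "increments": [
    {"slide": [-0.023,-0.0555,0],"delta_rot": [0,0,0],"jaw": 0},
    {"slide": [-0.046,-0.111,0.01],"delta_rot": [0,0,0],"jaw": 0},
    {"slide": [-0.0685,-0.166,0.03],"delta_rot": [0,0,0],"jaw": 0},
    {"slide": [-0.0685,-0.166,0.07],"delta_rot": [0,0,0],"jaw": 0},
    {"slide": [-0.0685,-0.166,0.1],"delta_rot": [0,0,0],"jaw": 0}
  ]
}}

```text
t: 1.98
tcp_pos: [0.4814, -0.238, 0.1291]
ee_rot: [-0.001, -0.014, 1.0, 0.0]
wrist_force: [0.2, -0.9, -0.6]
gripper_width: 0.002
grip_force: 0.0
```

```bash
cat > m.py <<'E'
from h import *
t=np.array([-.0294,.99957])
def meas(f,show=1):
    s=sensors.read_state(); im=grab('top',f)
    p=np.array(s['tcp_pos']); print('t',s['t'],'tcp s',t@p[:2],'n',p[0]*.99957+.0294*p[1],'z',p[2],'F along',t@np.array(s['wrist_force'])[:2])
    return im
E
python3 - <<'E'
from m import *
a=meas('top2.png');c=np.zeros((600,800,3),np.uint8)
b=grab('side','side2.png')
c[:390]=cv2.resize(a[140:320,150:520],(800,390))[:,:,::-1]; c[390:,:280]=cv2.resize(b[240:420,240:480],(280,210))[:,:,::-1]
cv2.imwrite('pics/c2.png',c)
E
```

```text
t 1.975 tcp s -0.25207933597980814 n 0.47418170227686074 z 0.1291074639790105 F along -0.8838621465680958
```

View pics/c2.png

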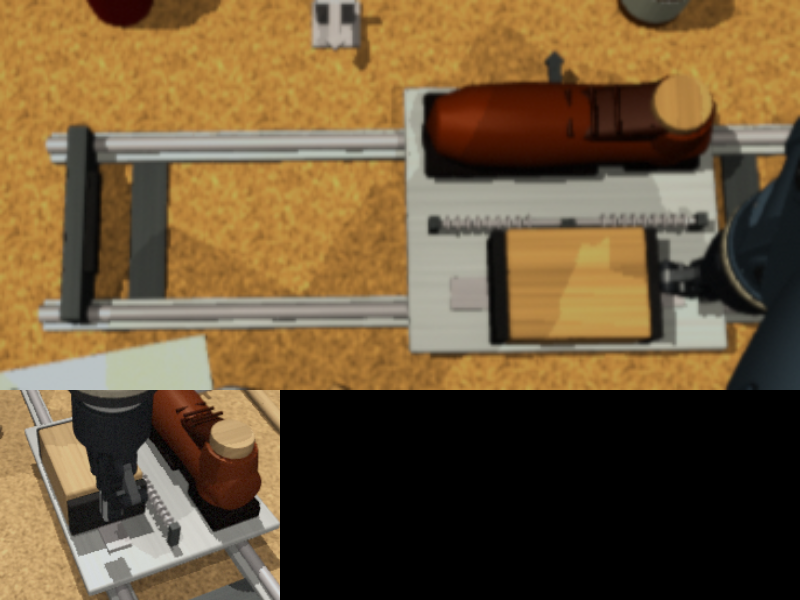

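The arm holds behind the rear pad, and the pointer (crop (555,58)) and marker tip (crop (336,47)) are both visible from the top camera. Pushing at a constant 25 mm/s, the carriage should leave the hand by itself at about 50 mm/s.

{"method": "drive_tool", "body": {
  "increments": [
    {"slide": [0,0,0.044],"delta_rot": [0,0,0],"jaw": 0},
    {"slide": [0,0.007,0.044],"delta_rot": [0,0,0],"jaw": 0},
    {"slide": [0,0.0101,0.044],"delta_rot": [0,0,0],"jaw": 0},
    {"slide": [0,0.0132,0.044],"delta_rot": [0,0,0],"jaw": 0},
    {"slide": [0,0.0163,0.044],"delta_rot": [0,0,0],"jaw": 0}
  ]
}}

```text
t: 2.7
tcp_pos: [0.4821, -0.2213, 0.0884]
ee_rot: [0.001, -0.015, 1.0, -0.0]
wrist_force: [0.9, -0.5, -1.0]
gripper_width: -0.002
grip_force: 0.0
```

{"method": "drive_tool", "body": {
  "increments": [
    {"slide": [0,0.0031,0],"delta_rot": [0,0,0],"jaw": 0},
    {"slide": [0,0.0062,0],"delta_rot": [0,0,0],"jaw": 0},
    {"slide": [0,0.0093,0],"delta_rot": [0,0,0],"jaw": 0},
    {"slide": [0,0.0124,0],"delta_rot": [0,0,0],"jaw": 0},
    {"slide": [0,0.0155,0],"delta_rot": [0,0,0],"jaw": 0}
  ]
}}

```text
t: 3.32
tcp_pos: [0.4811, -0.2056, 0.0873]
ee_rot: [-0.0, -0.015, 1.0, -0.0]
wrist_force: [0.4, -0.0, -1.0]
gripper_width: 0.001
grip_force: 0.1
```

```bash
cat >> m.py <<'E'
REF=cv2.imread('pics/top1.png')
def shift(f):
    """pointer tip px and wood centroid -> deck s, block s"""
    im=cv2.imread('pics/'+f); 
    # pointer: dark, unsaturated blob on the far side in rows 155..180
    hsv=cv2.cvtColor(im,cv2.COLOR_BGR2HSV)
    tpl=REF[158:172,398:416]; r=cv2.matchTemplate(im[150:185,230:430],tpl,cv2.TM_CCOEFF_NORMED)
    _,v,_,(x,y)=cv2.minMaxLoc(r)
    dx=0
    if 0<x<r.shape[1]-1:
        a,b,c=r[y,x-1],r[y,x],r[y,x+1]; dx=(a-c)/(2*(a-2*b+c))
    u=230+x+dx+8.6; w=150+y+5.6
    P=onz('top',(u,w),.053); print('ptr px',round(u,2),w,'score',round(float(v),3),'deck s %.4f  to go %.4f'%(t@P[:2],.0747-t@P[:2]))
    wood=cv2.inRange(hsv,(12,70,120),(28,255,255));wood[:245]=0;wood[296:]=0
    g=[]
    d=im[262:284].astype(float).mean(2).mean(0)
    return im
def lookat(f):
    meas(f); shift(f)
E
python3 -c "
from m import *
shift('top1.png');shift('top2.png');lookat('top3.png')
c=cv2.resize(cv2.imread('pics/top3.png')[200:320,330:520],(800,505));cv2.imwrite('pics/c3.png',c)"
```

```text
ptr px 406.6 163.6 score 1.0 deck s -0.1432  to go 0.2179
ptr px 406.62 163.6 score 0.981 deck s -0.1433  to go 0.2180
t 3.325 tcp s -0.21966556822761532 n 0.4748213206906776 z 0.08729630643529732 F along -0.021087191803117494
ptr px 405.68 163.6 score 0.987 deck s -0.1413  to go 0.2160
```

View pics/c3.png

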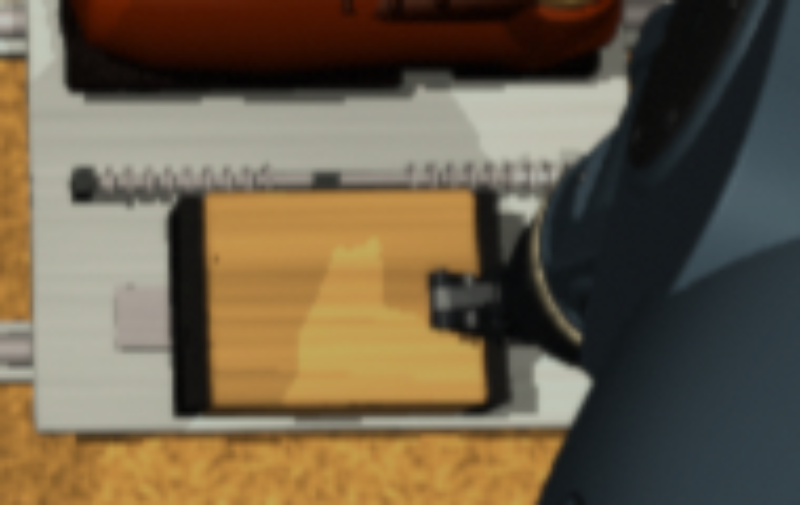

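{"method": "drive_tool", "body": {
  "increments": [
    {"slide": [0,0.0031,0],"delta_rot": [0,0,0],"jaw": 0},
    {"slide": [0,0.0062,0],"delta_rot": [0,0,0],"jaw": 0},
    {"slide": [0,0.0093,0],"delta_rot": [0,0,0],"jaw": 0},
    {"slide": [0,0.0124,0],"delta_rot": [0,0,0],"jaw": 0},
    {"slide": [0,0.0155,0],"delta_rot": [0,0,0],"jaw": 0}
  ]
}}

```text
t: 4.0
tcp_pos: [0.4806, -0.1901, 0.0873]
ee_rot: [0.0, -0.015, 1.0, 0.0]
wrist_force: [-0.0, 0.7, -0.1]
gripper_width: 0.005
grip_force: 0.0
```

{"method": "drive_tool", "body": {
  "increments": [
    {"slide": [0,0.0031,0],"delta_rot": [0,0,0],"jaw": 0},
    {"slide": [0,0.0062,0],"delta_rot": [0,0,0],"jaw": 0},
    {"slide": [0,0.0093,0],"delta_rot": [0,0,0],"jaw": 0},
    {"slide": [0,0.0124,0],"delta_rot": [0,0,0],"jaw": 0}
  ]
}}

```text
t: 4.5
tcp_pos: [0.4802, -0.1777, 0.0873]
ee_rot: [-0.0, -0.015, 1.0, -0.0]
wrist_force: [0.6, 0.7, 0.6]
gripper_width: 0.002
grip_force: 0.0
```

```bash
python3 -c "
from m import *
lookat('top4.png')"
```

```text
t 4.5 tcp s -0.19175084616639124 n 0.4747602839996758 z 0.08730250515890182 F along 0.6878258914765225
ptr px 386.62 163.6 score 0.954 deck s -0.1002  to go 0.1749
```

{"method": "drive_tool", "body": {
  "increments": [
    {"slide": [0,-0.006,-0.04],"delta_rot": [0,0,0],"jaw": 0},
    {"slide": [0,-0.006,-0.075],"delta_rot": [0,0,0],"jaw": 0},
    {"slide": [0,0.05,-0.075],"delta_rot": [0,0,0],"jaw": 0},
    {"slide": [0,0.108,-0.075],"delta_rot": [0,0,0],"jaw": 0},
    {"slide": [0,0.166,-0.075],"delta_rot": [0,0,0],"jaw": 0}
  ]
}}

```text
t: 5.18
tcp_pos: [0.475, -0.0104, 0.1625]
ee_rot: [0.0, -0.015, 1.0, 0.0]
wrist_force: [0.0, -1.0, -1.2]
gripper_width: -0.002
grip_force: 0.0
```

```bash
python3 -c "
from m import *
lookat('top5.png')"
```

```text
t 5.175 tcp s -0.02439469457256762 n 0.4744905670888817 z 0.1624765113176792 F along -0.9825970393713244
ptr px 317.1 156.6 score 0.57 deck s 0.0494  to go 0.0253
```

{"method": "drive_tool", "body": {
  "increments": [
    {"slide": [0,0.059,0],"delta_rot": [0,0,0],"jaw": 0},
    {"slide": [0,0.118,0],"delta_rot": [0,0,0],"jaw": 0},
    {"slide": [0,0.177,0.01],"delta_rot": [0,0,0],"jaw": 0},
    {"slide": [0,0.177,0.05],"delta_rot": [0,0,0],"jaw": 0},
    {"slide": [0,0.177,0.075],"delta_rot": [0,0,0],"jaw": 0}
  ]
}}

```text
t: 5.85
tcp_pos: [0.4691, 0.1656, 0.0858]
ee_rot: [-0.001, -0.016, 1.0, -0.0]
wrist_force: [-0.2, -0.6, 0.4]
gripper_width: -0.0
grip_force: 0.0
```

```bash
python3 -c "
from m import *
lookat('top6.png')"
```

```text
t 5.85 tcp s 0.15175155899892606 n 0.4737727223662889 z 0.08575633148265967 F along -0.6300561471891984
ptr px 362.08 163.6 score 0.921 deck s -0.0473  to go 0.1220
```

{"method": "drive_tool", "body": {
  "increments": [
    {"slide": [0,0,0],"delta_rot": [0,0,0],"jaw": 0},
    {"slide": [0,0,0],"delta_rot": [0,0,0],"jaw": 0},
    {"slide": [0,0,0],"delta_rot": [0,0,0],"jaw": 0},
    {"slide": [0,0,0],"delta_rot": [0,0,0],"jaw": 0},
    {"slide": [0,0,0],"delta_rot": [0,0,0],"jaw": 0}
  ]
}}

```text
t: 6.52
tcp_pos: [0.47, 0.1649, 0.0876]
ee_rot: [0.0, -0.015, 1.0, 0.0]
wrist_force: [0.3, 0.0, -0.8]
gripper_width: 0.002
grip_force: 0.0
```

```bash
python3 -c "
from m import *
lookat('top7.png')"
```

```text
t 6.525 tcp s 0.15103910526933637 n 0.47464109685381467 z 0.0875573712285648 F along 0.03173879787291516
ptr px 350.98 164.6 score 0.936 deck s -0.0234  to go 0.0981
```

{"method": "drive_tool", "body": {
  "increments": [
    {"slide": [0,0,0],"delta_rot": [0,0,0],"jaw": 0},
    {"slide": [0,0,0],"delta_rot": [0,0,0],"jaw": 0},
    {"slide": [0,0,0],"delta_rot": [0,0,0],"jaw": 0},
    {"slide": [0,0,0],"delta_rot": [0,0,0],"jaw": 0},
    {"slide": [0,0,0],"delta_rot": [0,0,0],"jaw": 0}
  ]
}}

```text
t: 7.2
tcp_pos: [0.4698, 0.1649, 0.0873]
ee_rot: [-0.0, -0.015, 1.0, 0.0]
wrist_force: [0.3, 0.1, 0.3]
gripper_width: -0.001
grip_force: 0.0
```

```bash
python3 -c "
from m import *
lookat('top8.png')
a=cv2.imread('pics/top8.png')
c=np.zeros((600,800,3),np.uint8)
c[:390]=cv2.resize(a[140:320,150:520],(800,390));c[390:590,:800]=cv2.resize(a[145:185,285:445],(800,200),interpolation=cv2.INTER_CUBIC)
cv2.imwrite('pics/c8.png',c)"
```

```text
t 7.2 tcp s 0.15105354741922897 n 0.47448895820019876 z 0.08730717599791517 F along 0.08796282846714412
ptr px 340.65 164.6 score 0.928 deck s -0.0011  to go 0.0758
```

View pics/c8.png

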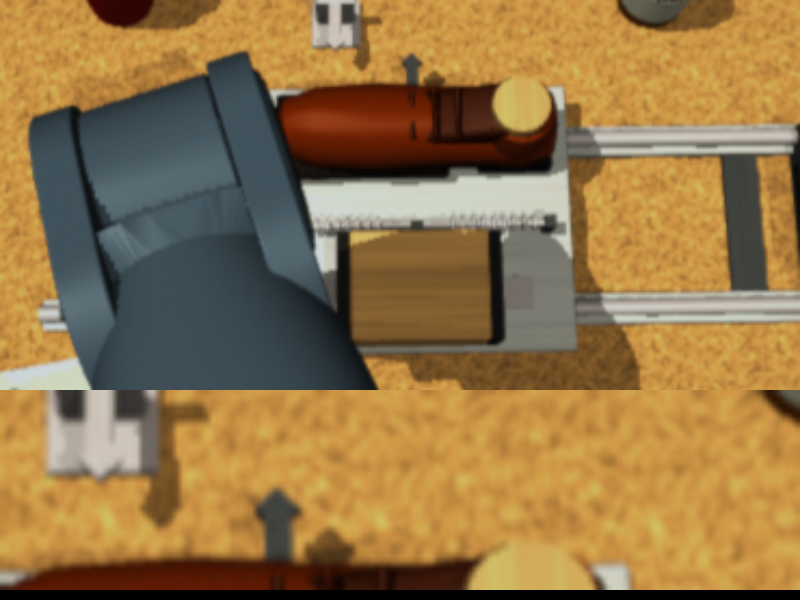

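Coasting at 32 mm/s and slowing 3.4 mm/s², as the stated drag predicts. I'll set the hand where braking should begin and wait.

{"method": "drive_tool", "body": {
  "increments": [
    {"slide": [0,-0.004,0],"delta_rot": [0,0,0],"jaw": 0},
    {"slide": [0,-0.008,0],"delta_rot": [0,0,0],"jaw": 0},
    {"slide": [0,-0.008,0],"delta_rot": [0,0,0],"jaw": 0},
    {"slide": [0,-0.008,0],"delta_rot": [0,0,0],"jaw": 0},
    {"slide": [0,-0.008,0],"delta_rot": [0,0,0],"jaw": 0}
  ]
}}

```text
t: 7.88
tcp_pos: [0.4701, 0.157, 0.0873]
ee_rot: [-0.0, -0.015, 1.0, 0.0]
wrist_force: [0.7, -0.1, 0.7]
gripper_width: 0.001
grip_force: 0.0
```

{"method": "drive_tool", "body": {
  "increments": [
    {"slide": [0,0,0],"delta_rot": [0,0,0],"jaw": 0},
    {"slide": [0,0,0],"delta_rot": [0,0,0],"jaw": 0},
    {"slide": [0,0,0],"delta_rot": [0,0,0],"jaw": 0},
    {"slide": [0,0,0],"delta_rot": [0,0,0],"jaw": 0},
    {"slide": [0,0,0],"delta_rot": [0,0,0],"jaw": 0}
  ]
}}

```text
t: 8.5
tcp_pos: [0.4701, 0.1569, 0.0873]
ee_rot: [-0.0, -0.015, 1.0, 0.0]
wrist_force: [0.1, -0.1, -0.7]
gripper_width: -0.0
grip_force: 0.0
```

```bash
python3 -c "
from m import *
lookat('top9.png')
get=get_calibration('side')
b=grab('side','side9.png')
cv2.imwrite('pics/c9.png',cv2.resize(b[180:400,230:480],(800,600))[:,:,::-1] if 0 else cv2.resize(cv2.imread('pics/side9.png')[200:380,220:460],(800,600)))"
```

```text
t 8.5 tcp s 0.1430457980835115 n 0.47450072292537 z 0.0873100597673443 F along -0.054450420325643845
ptr px 269.54 162.6 score 0.804 deck s 0.1521  to go -0.0774
```

View pics/c9.png

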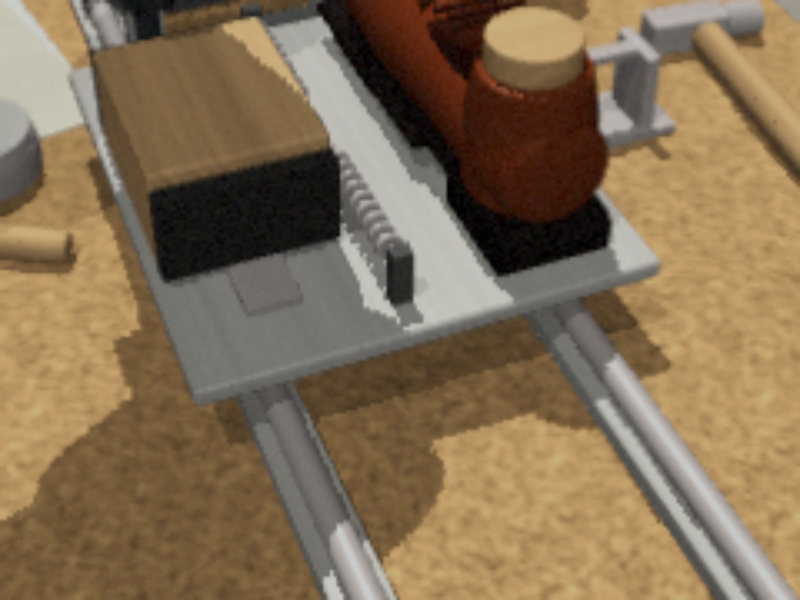

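```bash
sed -i "s/def shift(f):/def shift(f,a=300,b=430):/; s/im\[150:185,230:430\]/im[155:182,a:b]/; s/u=230+x/u=a+x/; s/w=150+y/w=155+y/; s/        a,b,c=r/        p,q,c=r/; s/dx=(a-c)\/(2\*(a-2\*b+c))/dx=(p-c)\/(2*(p-2*q+c))/" m.py; sed -i "s/def lookat(f):/def lookat(f,a=296,b=340):/;s/meas(f); shift(f)/meas(f); shift(f,a,b)/" m.py
python3 -c "
from m import *
shift('top8.png');shift('top9.png',308,340)"
```

```text
ptr px 340.65 164.6 score 0.928 deck s -0.0011  to go 0.0758
ptr px 322.32 164.6 score 0.596 deck s 0.0384  to go 0.0363
```

{"method": "drive_tool", "body": {
  "increments": [
    {"slide": [0,0,0],"delta_rot": [0,0,0],"jaw": 0},
    {"slide": [0,0,0],"delta_rot": [0,0,0],"jaw": 0},
    {"slide": [0,0,0],"delta_rot": [0,0,0],"jaw": 0},
    {"slide": [0,0.001,0],"delta_rot": [0,0,0],"jaw": 0},
    {"slide": [0,0.0028,0],"delta_rot": [0,0,0],"jaw": 0}
  ]
}}

```text
t: 9.22
tcp_pos: [0.47, 0.1598, 0.0873]
ee_rot: [-0.0, -0.015, 1.0, 0.0]
wrist_force: [0.0, 0.1, 0.0]
gripper_width: -0.002
grip_force: 0.0
```

{"method": "drive_tool", "body": {
  "increments": [
    {"slide": [0,0.0018,0],"delta_rot": [0,0,0],"jaw": 0},
    {"slide": [0,0.0037,0],"delta_rot": [0,0,0],"jaw": 0},
    {"slide": [0,0.0055,0],"delta_rot": [0,0,0],"jaw": 0}
  ]
}}

```text
t: 9.6
tcp_pos: [0.4699, 0.1654, 0.0873]
ee_rot: [0.0, -0.015, 1.0, -0.0]
wrist_force: [0.6, 0.1, 0.9]
gripper_width: 0.0
grip_force: 0.0
```

```bash
python3 -c "
from m import *
lookat('top10.png')
im=cv2.imread('pics/top10.png')
c=np.zeros((600,800,3),np.uint8)
c[:300]=cv2.resize(im[140:200,250:410],(800,300),interpolation=cv2.INTER_CUBIC)
c[300:]=cv2.resize(cv2.imread('pics/top9.png')[140:200,250:410],(800,300),interpolation=cv2.INTER_CUBIC)
cv2.imwrite('pics/c10.png',c)"
```

```text
t 9.6 tcp s 0.15149685787986716 n 0.4745199338942104 z 0.08731175858439798 F along 0.061426695288087536
ptr px 321.98 173.6 score 0.578 deck s 0.0394  to go 0.0353
```

View pics/c10.png

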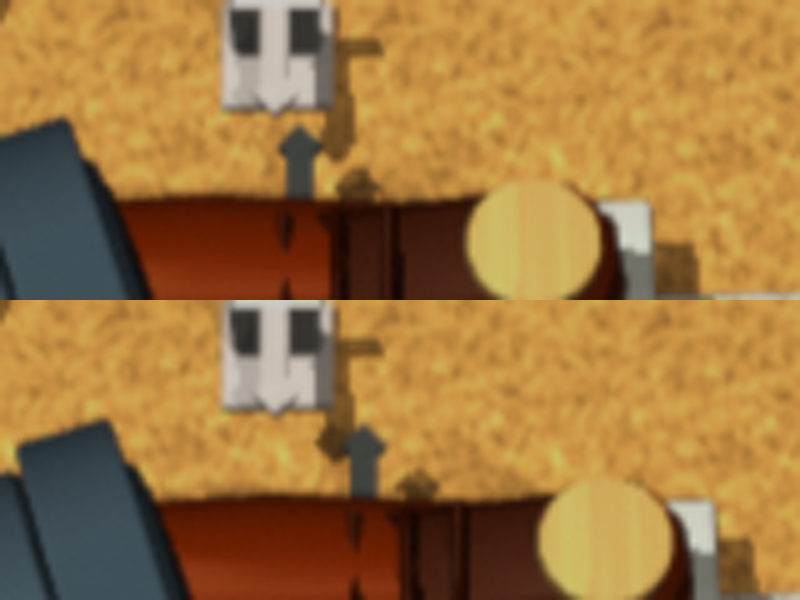

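```bash
cat >> m.py <<'E'
def px(f,a=285,b=350):
    im=cv2.imread('pics/'+f);hsv=cv2.cvtColor(im,cv2.COLOR_BGR2HSV).astype(int)
    m=(hsv[...,1]<110)&(hsv[...,2]<115)&(hsv[...,2]>30); m=m.astype(np.uint8); m[:164]=0;m[182:]=0;m[:,:a]=0;m[:,b:]=0
    n,l,st,ce=cv2.connectedComponentsWithStats(m,connectivity=4)
    k=1+np.argmax(st[1:,4]); ys,xs=np.where(l==k)
    w=(200-hsv[ys,xs,1]).clip(0); u=(xs*w).sum()/w.sum()
    P=onz('top',(u,ys.min()+.5),.053);M=onz('top',(305.3,162.8),.057)
    print(f,'area',len(xs),'px %.2f top %d'%(u,ys.min()),'s %.4f togo %.4f'%(t@P[:2],t@(M-P)[:2]))
E
python3 -c "
from m import *
for i,a,b in((7,330,370),(8,320,360),(9,300,345),(10,300,330)): px('top%d.png'%i,a,b)"
```

```text
top7.png area 73 px 350.48 top 165 s -0.0222 togo 0.0971
top8.png area 71 px 339.97 top 165 s 0.0004 togo 0.0745
top9.png area 73 px 321.99 top 165 s 0.0391 togo 0.0358
top10.png area 80 px 309.45 top 166 s 0.0661 togo 0.0088
```

Contact came as planned. The model says it would stop about 4 mm short, so I'll move the braking hand slightly faster.

{"method": "drive_tool", "body": {
  "increments": [
    {"slide": [0,0.0023,0],"delta_rot": [0,0,0],"jaw": 0},
    {"slide": [0,0.0044,0],"delta_rot": [0,0,0],"jaw": 0},
    {"slide": [0,0.0065,0],"delta_rot": [0,0,0],"jaw": 0},
    {"slide": [0,0.0086,0],"delta_rot": [0,0,0],"jaw": 0},
    {"slide": [0,0.0107,0],"delta_rot": [0,0,0],"jaw": 0}
  ]
}}

```text
t: 10.28
tcp_pos: [0.4695, 0.1761, 0.0873]
ee_rot: [0.0, -0.015, 1.0, 0.0]
wrist_force: [-0.2, 0.2, -1.0]
gripper_width: -0.002
grip_force: 0.0
```

```bash
python3 -c "
from m import *
meas('top11.png');px('top11.png',296,330)"
```

```text
t 10.275 tcp s 0.1621782728050356 n 0.4745106629838356 z 0.08733165779540039 F along 0.24689464686371118
top11.png area 75 px 305.83 top 166 s 0.0739 togo 0.0010
```

{"method": "drive_tool", "body": {
  "increments": [
    {"slide": [0,0.0007,0],"delta_rot": [0,0,0],"jaw": 0},
    {"slide": [0,0.0014,0],"delta_rot": [0,0,0],"jaw": 0},
    {"slide": [0,0.002,0],"delta_rot": [0,0,0],"jaw": 0}
  ]
}}

```text
t: 10.7
tcp_pos: [0.4695, 0.1779, 0.0873]
ee_rot: [0.0, -0.015, 1.0, -0.0]
wrist_force: [0.4, 0.1, -0.1]
gripper_width: 0.0
grip_force: 0.0
```

```bash
python3 -c "
from m import *
meas('top12.png');px('top12.png',296,330)"
```

```text
t 10.7 tcp s 0.16405261246935143 n 0.47450561241507677 z 0.0873260662368551 F along 0.05087675856201863
top12.png area 74 px 304.83 top 166 s 0.0761 togo -0.0012
```

{"method": "drive_tool", "body": {
  "increments": [
    {"slide": [0,0,0],"delta_rot": [0,0,0],"jaw": 0},
    {"slide": [0,0,0],"delta_rot": [0,0,0],"jaw": 0},
    {"slide": [0,0,0],"delta_rot": [0,0,0],"jaw": 0},
    {"slide": [0,0,0],"delta_rot": [0,0,0],"jaw": 0},
    {"slide": [0,0,0],"delta_rot": [0,0,0],"jaw": 0}
  ]
}}

```text
t: 11.38
tcp_pos: [0.4695, 0.1779, 0.0873]
ee_rot: [-0.0, -0.015, 1.0, -0.0]
wrist_force: [-0.3, 0.5, 0.1]
gripper_width: -0.005
grip_force: 0.0
```

```bash
python3 -c "
from m import *
meas('top13.png');px('top13.png',296,330)
c=np.zeros((600,800,3),np.uint8)
for i,k in enumerate((11,12,13)): c[200*i:200*i+200]=cv2.resize(cv2.imread('pics/top%d.png'%k)[155:180,255:355],(800,200),interpolation=cv2.INTER_CUBIC)
cv2.imwrite('pics/c13.png',c)"
```

```text
t 11.375 tcp s 0.16403067284729939 n 0.47448995201070854 z 0.08730368765804564 F along 0.547471477637393
top13.png area 71 px 304.48 top 166 s 0.0768 togo -0.0019
```

View pics/c13.png

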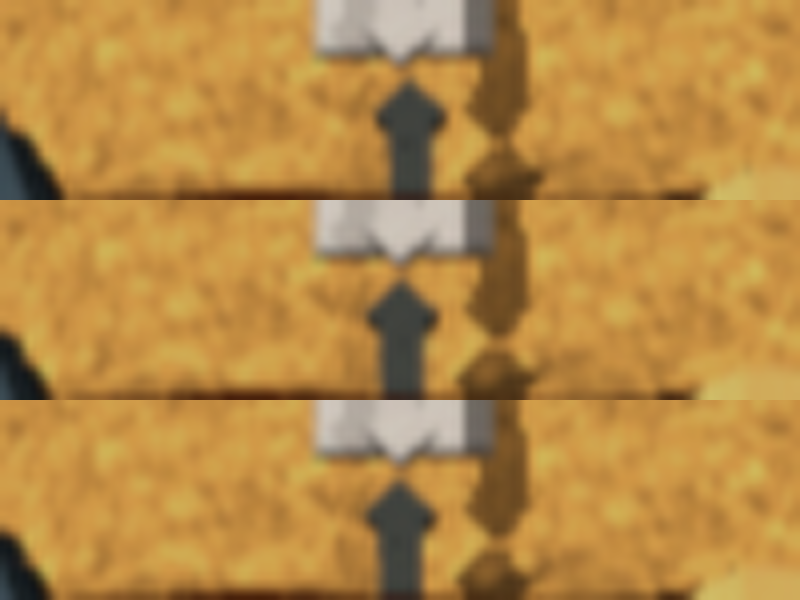

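The last crop shows the pointer tip at (399,483) against the tongue tip at (402,463), which is under 1 mm past with almost no motion. I'll take the hand away.

{"method": "drive_tool", "body": {
  "increments": [
    {"slide": [0,0.012,0],"delta_rot": [0,0,0],"jaw": 0},
    {"slide": [0,0.03,0],"delta_rot": [0,0,0],"jaw": 0},
    {"slide": [0,0.035,-0.02],"delta_rot": [0,0,0],"jaw": 0},
    {"slide": [0,0.035,-0.06],"delta_rot": [0,0,0],"jaw": 0},
    {"slide": [0,0.035,-0.11],"delta_rot": [0,0,0],"jaw": 0}
  ]
}}

```text
t: 12.05
tcp_pos: [0.4677, 0.214, 0.198]
ee_rot: [-0.001, -0.016, 1.0, -0.0]
wrist_force: [0.1, 0.5, 0.1]
gripper_width: 0.001
grip_force: 0.0
```

```bash
python3 -c "
from m import *
meas('top14.png');px('top14.png',296,330)"
```

```text
t 12.05 tcp s 0.20013900456558742 n 0.47374664426695234 z 0.1979546635038323 F along 0.47315125099672506
top14.png area 72 px 304.74 top 166 s 0.0763 togo -0.0014
```

{"method": "drive_tool", "body": {
  "increments": [
    {"slide": [0,0,0],"delta_rot": [0,0,0],"jaw": 0},
    {"slide": [0,0,0],"delta_rot": [0,0,0],"jaw": 0},
    {"slide": [0,0,0],"delta_rot": [0,0,0],"jaw": 0},
    {"slide": [0,0,0],"delta_rot": [0,0,0],"jaw": 0},
    {"slide": [0,0,0],"delta_rot": [0,0,0],"jaw": 0}
  ]
}}

```text
t: 12.72
tcp_pos: [0.4683, 0.2129, 0.197]
ee_rot: [-0.0, -0.015, 1.0, -0.0]
wrist_force: [0.4, 0.0, 0.4]
gripper_width: -0.001
grip_force: 0.0
```

```bash
python3 -c "
from m import *
meas('top15.png');px('top15.png',296,330)"
```

```text
t 12.725 tcp s 0.19900070515698381 n 0.474366463031811 z 0.19704198788103663 F along 0.03556363587486392
top15.png area 74 px 304.78 top 166 s 0.0762 togo -0.0013
```

It is at rest and aligned. I'll let it stand for a few seconds and check again.

{"method": "drive_tool", "body": {
  "increments": [
    {"slide": [0,0,0],"delta_rot": [0,0,0],"jaw": 0},
    {"slide": [0,0,0],"delta_rot": [0,0,0],"jaw": 0},
    {"slide": [0,0,0],"delta_rot": [0,0,0],"jaw": 0},
    {"slide": [0,0,0],"delta_rot": [0,0,0],"jaw": 0},
    {"slide": [0,0,0],"delta_rot": [0,0,0],"jaw": 0}
  ]
}}

```text
t: 13.4
tcp_pos: [0.4684, 0.2129, 0.1973]
ee_rot: [-0.0, -0.015, 1.0, -0.0]
wrist_force: [-0.8, -0.6, 0.2]
gripper_width: 0.005
grip_force: 0.0
```

{"method": "drive_tool", "body": {
  "increments": [
    {"slide": [0,0,0],"delta_rot": [0,0,0],"jaw": 0},
    {"slide": [0,0,0],"delta_rot": [0,0,0],"jaw": 0},
    {"slide": [0,0,0],"delta_rot": [0,0,0],"jaw": 0},
    {"slide": [0,0,0],"delta_rot": [0,0,0],"jaw": 0},
    {"slide": [0,0,0],"delta_rot": [0,0,0],"jaw": 0}
  ]
}}

```text
t: 14.02
tcp_pos: [0.4684, 0.2129, 0.1973]
ee_rot: [0.0, -0.015, 1.0, 0.0]
wrist_force: [-0.2, 0.1, 0.2]
gripper_width: 0.003
grip_force: 0.0
```

{"method": "drive_tool", "body": {
  "increments": [
    {"slide": [0,0,0],"delta_rot": [0,0,0],"jaw": 0},
    {"slide": [0,0,0],"delta_rot": [0,0,0],"jaw": 0},
    {"slide": [0,0,0],"delta_rot": [0,0,0],"jaw": 0},
    {"slide": [0,0,0],"delta_rot": [0,0,0],"jaw": 0},
    {"slide": [0,0,0],"delta_rot": [0,0,0],"jaw": 0}
  ]
}}

```text
t: 14.65
tcp_pos: [0.4684, 0.2129, 0.1973]
ee_rot: [0.0, -0.015, 1.0, -0.0]
wrist_force: [-0.9, 0.8, -0.0]
gripper_width: 0.002
grip_force: 0.0
```

{"method": "drive_tool", "body": {
  "increments": [
    {"slide": [0,0,0],"delta_rot": [0,0,0],"jaw": 0},
    {"slide": [0,0,0],"delta_rot": [0,0,0],"jaw": 0},
    {"slide": [0,0,0],"delta_rot": [0,0,0],"jaw": 0},
    {"slide": [0,0,0],"delta_rot": [0,0,0],"jaw": 0},
    {"slide": [0,0,0],"delta_rot": [0,0,0],"jaw": 0}
  ]
}}

```text
t: 15.28
tcp_pos: [0.4684, 0.2129, 0.1973]
ee_rot: [0.0, -0.015, 1.0, -0.0]
wrist_force: [-0.8, -0.5, -0.4]
gripper_width: -0.001
grip_force: 0.0
```

```bash
python3 -c "
from m import *
meas('top16.png');px('top16.png',296,330)"
```

```text
t 15.275 tcp s 0.19903868387905088 n 0.4744701141414383 z 0.19731725959740276 F along -0.48119633438226483
top16.png area 73 px 304.75 top 166 s 0.0762 togo -0.0013
```

```bash
python3 -c "
from workcell import job
print(job.finish_job())"
```

```text
the job is handed in; nothing more can be done
None
```

The carriage stands still with its pointer opposite the marker tip, within about 1 mm by the top camera; it held there for over 3 s with the hand clear, and I handed the job in at about 15.3 s.

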